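# Fit a brake pad in the sprung slots of a test bracket

### The job

Fit the new brake pad (blue backplate, thick lining) in the caliper bracket, lining upwards: find the two clip-lined slots, slide both of its ears down them and press it on, pushing the proud piston back, until you feel it fully home and flat on the two steel lands. Feel your way and never force it; then let go, and leave the worn pad, the grease tin and the spanner where they are.

Things in the scene. Friction and masses are not known exactly. Their poses are not given: they have to be found in the camera images.
- new_pad_center (a point): centre (half-way up) of the new brake pad, lying lining up on a light grey mat (240 x 200 x 3 mm). 17 mm thick, about 0.36 kg; x across its 48 mm width (grasp it so), y along its length, 128 mm over the ears, z up; the same either way round. Blue backplate 48 x 108 x 6 mm, lowest, with an ear 12 wide x 10 long x 6 thick in the middle of each end.
- new_pad: the same pad; origin at the centre of its underside. On the backplate is a beige-grey lining, 11 mm thick, 48 wide (flush with the backplate's sides), 97 mm long at its foot, bevelled to 86 mm at its top, with a 3 mm groove across the middle.
- plate: green cast plate, 150 (x) x 250 (y) x 30 mm, origin under its centre. A dark cast caliper bracket is clamped on it, square to it and centred in x, but anywhere within 8 mm of its middle along the T-slots (y): not measured, find it by feel or sight. Bracket: two arms, 46 wide (x), 55.5 to 80.5 mm either side of its middle in y, 84 mm high; behind each a pin boss, 105 mm high.
- mouths (a point): above the plate's middle, 84 mm above the bench, level with the slot mouths. A slot runs straight down each arm, open at its top and inner side, 16 mm wide (x), 130 mm from end to end: 1 mm play each way in y, 2 mm more in the flared mouth (88 mm high). Clips: fixed 1 mm leg at -x, sprung leg (5 to 7 N) at +x; 1 mm play each way in x, mouth flared 3 mm more, entering takes 8 to 22 N.
- mid (a point): above the plate's middle, 62 mm above the bench: height of two steel lands, 34.5 mm either side of the bracket's middle; the pad ends flat on them, its centre 8.5 mm above them. Between them a 33 mm piston stands 3 to 6 mm proud; the pad pushes it back (17 N of seal drag, plus 3 to 10 N of clips); it stays. The lands do not yield: over 70 N in all contacts (a push of about 40 N) is forcing it.
- worn_pad: bystander: worn pad, rusty brown backplate, thin (4 mm) black lining, same outline, 10 mm thick, origin at the centre of its underside; lies on the mat about 115 mm from the new pad; either may be the nearer one
- tin: bystander: red grease tin, 60 mm across, 45 mm high, origin at the centre of its underside
- spanner: bystander: steel spanner, 170 mm long (x), flat on the bench, origin at the middle of its underside

How it is judged (in metres and radians):
On the way, in this order (a step that is already met when the one before it is completed fails the run):
1. the new pad is picked up off the mat (height (world z) of new_pad_center above 0.06 m), for 0.1 s.
2. both ears are in their slots, below the mouths, lining up (x of new_pad_center in the frame of plate between -0.004 and 0.004 m and y of new_pad_center in the frame of plate between -0.012 and 0.012 m and z of new_pad_center in the frame of plate between 0.067 and 0.0885 m and angle between new_pad_center's own z axis and vertical below 0.06 rad and angle between the y axis of new_pad_center and the y axis of plate, either way round below 0.06 rad), for 0.1 s.
At the end, for the whole second after the job is handed in: The new pad lies lining up in the bracket, down between the arms with both ears in their slots, its underside within 1.5 mm of the lands' height and level within 0.022 rad (about 1.4 mm at each ear), at rest and let go (x of new_pad_center in the frame of plate between -0.004 and 0.004 m and y of new_pad_center in the frame of plate between -0.012 and 0.012 m and z of new_pad_center in the frame of plate between 0.0685 and 0.072 m and angle between new_pad_center's own z axis and vertical below 0.022 rad and angle between the y axis of new_pad_center and the y axis of plate, either way round below 0.06 rad and linear speed of new_pad below 0.01 m/s and angular speed of new_pad below 0.1 rad/s); the robot touches nothing.
It fails at once if the pad is forced: more than 70 N in all between the pad and the bracket with its plate (contact force between new_pad and plate above 70 N).
It fails at once if the worn pad is shifted by more than 15 mm (distance of worn_pad from where it was at the start of the episode above 0.015 m).
It fails at once if the grease tin is shifted by more than 15 mm (distance of tin from where it was at the start of the episode above 0.015 m).
It fails at once if the spanner is shifted by more than 15 mm (distance of spanner from where it was at the start of the episode above 0.015 m).
It also fails if it takes over 72 s, if anything falls off the work surface, if the arm or the gripper's body presses on something with over 40 N, if the wrist force passes 120 N, or if a joint passes its speed limit or range.

### The arm

A 7-joint arm with a two-finger parallel gripper is mounted at the origin on the work surface. World frame = base frame: x ahead of the robot, y to its left, z up, the work surface at z = 0. Lengths are in mm, angles in rad, forces in N, time in s.
With the tool pointing down it reaches from about 425 to 1025 mm from the base axis. Payload 3.6 kg.
Tool frame: the origin (TCP) lies midway between the tips of the shut fingers; the grasp point (between the pads) lies 19 mm behind it; z points along the fingers, y is the line along which they close (so a half turn about z gives the same grasp; the last joint's range is limited). The gripper opens to 85 mm and grips with 20 to 120 N. Pads are 22 mm wide; open, the fingers measure 114 mm over their backs; the gripper's body (76 mm by 85 mm) begins 54 mm behind the grasp point. The pads swing forward as they close: fully open they stand 13 mm farther back than shut.
Start: joints at [-1.381, 0.591, 0.048, 1.609, -0.033, 0.943, -0.034], TCP at [202.999, 696.004, 231.302] pointing down, gripper open.
Joint ranges: [-2.69, 2.69], [-0.47, 2.24], [-1.27, 1.36], [0.19, 2.51], [-1.53, 4.68], [0.08, 2.07], [-3.09, 3.09]. Speed limits (rad/s): [2.57, 2.57, 3.14, 3.14, 3.14, 3.14, 3.14].

### API

Orientations are given as a rotation vector (axis times angle).
In Python, from plant import get_state, capture, order gives the robot as it stands.
- The arm moves only by the tool drive_tool, never from a script. Its argument "increments" is one flat list of numbers, 7 for each row, row after row: the shift along the tool's x, y, z in mm, then the turn, a rotation vector about the tool's x, y, z in rad, then the finger opening in mm, from 0 to 85.4. A call has 1 to 8 rows; each row shifts and turns the commanded pose from where the row before left it, along the tool's axes as they then stand; what a row does not reach is not made up. A row lasts 1/8 s, in which the tool goes at most 62.5 mm and 10.7 degrees, less where a joint would pass 70% of its speed; a pose out of reach is approached as far as the arm can. A call is refused whole if a number of a shift passes 62.5 or a number of a turn 0.188, either way. A call with a gripper value outside its range is refused whole. The fingers move at their own pace and stop on an object; "squeeze" is the grip in N (left out, the last holds). Time passes only in rows, so rows that do not move let the fingers close. It gives the time, the measured TCP pose, the force, the opening and the grip force at its end, in the units of the state.
- get_state(): the state, without advancing time (a new reading comes with each control period).
- capture(name): name is "scene" or "side" or "wrist"; returns a dict with "color" (480x640x3 uint8, red, green, blue), "fx", "fy", "cx", "cy" (pixels), "pose" (4x4, takes a point from camera to world coordinates). Camera axes: x right, y down, z forward; pixel columns grow to the right and rows downward; lengths in mm; the calibration is good to about 2 mm. The wrist camera is an equidistant fisheye: a pixel r from the principal point sees the ray r / f radians off the axis. A picture is of the moment at which its call begins. There is no depth.
- order.hand_in(): hands the job in; it is judged then, once.
The state is a dict: "clock": time; "joints": joint angles; "qd": joint speeds; "effort": joint torques, N m; "tool_pos": TCP position; "eef_rot": TCP orientation; "contact_force": force on the tool from outside, world axes, zero at the start; "wrist_torque": the same for the moment, N m; "grip_width": finger opening in mm; "grasp_force": force on a finger pad.
Only numpy, scipy, OpenCV 4.12 (cv2) and the standard library are available. Lean on these libraries where they do the work, as an engineer would, in place of code of your own. Each camera call takes 0.05 s, during which the arm holds its last target. There are 200 camera calls.

## Working session

There is one attempt and no reset: what is moved stays moved. The work goes in short steps, Python scripts to look and compute and a tool call to move; the robot and the scene stay as the last step left them, time stands still between calls to the robot, and variables do not carry over. Pictures are saved under pics/ and viewed, at most 10 in all, crops included, and the job is handed in when it is done.

Besides the shell and the picture viewer there is one more tool, called after ">>>" as a command line: name --argument value ..., lists and objects as JSON in quotes. drive_tool: Moves the arm, as the interface text tells. Its arguments: {"type":"object","properties":{"increments":{"type":"array"},"squeeze":{"type":"number"}},"required":["increments"]}

```bash
mkdir -p pics; python3 - <<'E'
from plant import get_state, capture
import cv2,pickle
s=get_state();print(s)
for n in ("scene","side","wrist"):
    c=capture(n);cv2.imwrite(f"pics/{n}0.png",c["color"][:,:,::-1]);pickle.dump(c,open(f"pics/{n}0.pkl","wb"));print(n,c["fx"],c["cx"],c["cy"],c["pose"].round(3).tolist())
E
```

```text
{'clock': 0.0, 'joints': array([-1.3804836 ,  0.59211762,  0.04829929,  1.60984307, -0.0332944 ,
        0.94270844, -0.03368018]), 'qd': array([-6.56509289e-04,  7.88524168e-05,  2.80839334e-04, -9.24967797e-05,
       -2.69988300e-04,  4.17080880e-04, -4.67483663e-04]), 'effort': array([-4.80650579e-05, -5.48688304e+01,  1.54621102e+00, -1.98129129e+01,
        9.32157825e-03,  8.80804262e-03,  1.94505660e-06]), 'tool_pos': array([202.77297552, 695.19124786, 230.13425635]), 'eef_rot': array([-0.44412908, -3.10984685,  0.00355585]), 'contact_force': array([-0.06794542, -0.29003128, -0.48247934]), 'wrist_torque': array([0.03555271, 0.03036278, 0.03501163]), 'grasp_force': 0.0, 'grip_width': 85.64973246156148}
scene 622.2507378429932 325.2356158451163 238.56855655111588 [[0.572, 0.636, -0.518, 1097.522], [0.82, -0.443, 0.361, -335.192], [0.0, -0.632, -0.775, 800.81], [0.0, 0.0, 0.0, 1.0]]
side 490.48294110975263 307.8131652245879 236.19606480317566 [[-0.946, -0.192, 0.262, 457.456], [-0.324, 0.6, -0.732, 486.227], [-0.016, -0.777, -0.629, 480.576], [0.0, 0.0, 0.0, 1.0]]
wrist 371.64829954431775 319.3803817429649 243.10490963668832 [[0.281, 0.926, 0.254, 138.214], [0.96, -0.27, -0.077, 715.031], [-0.003, 0.265, -0.964, 371.927], [0.0, 0.0, 0.0, 1.0]]
```

View pics/scene0.png

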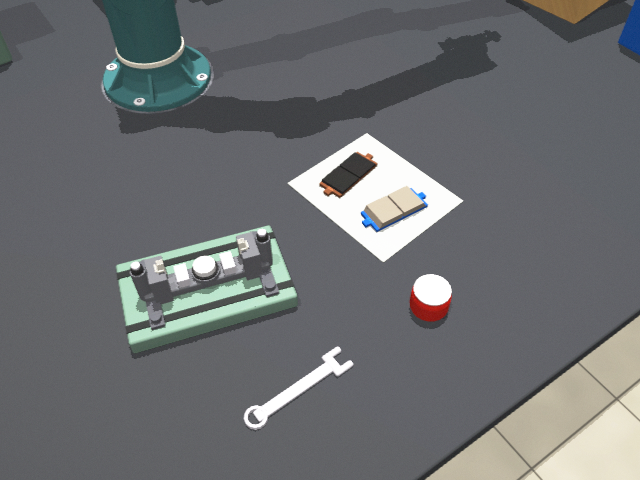

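View pics/side0.png

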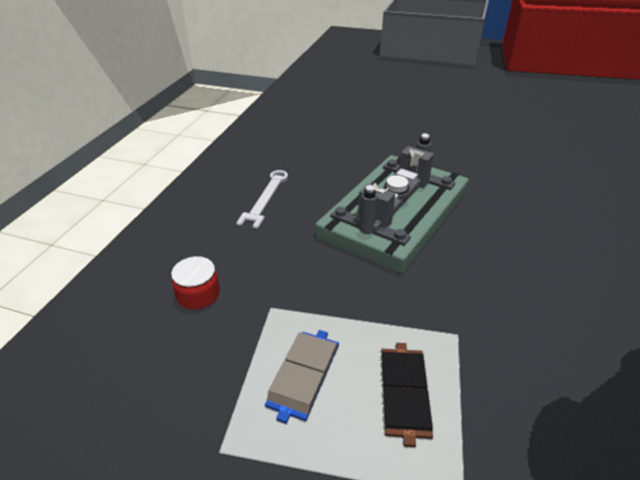

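Scene: new pad around (395,208) with ears at (369,222)/(420,196). The worn pad is at (349,174), the tin at (431,297), the spanner at (300,388) and the plate at (205,285). Side: new pad at (303,375) with ears at (285,414)/(322,335), the bracket at (397,195).

```bash
cat > h.py <<'E'
import numpy as np,cv2,pickle
from scipy.spatial.transform import Rotation as R
def ray(c,u,v):
    d=np.array([(u-c["cx"])/c["fx"],(v-c["cy"])/c["fy"],1.]);return c["pose"][:3,:3]@d
def hit(c,u,v,z):
    d=ray(c,u,v);o=c["pose"][:3,3];return o+d*(z-o[2])/d[2]
def proj(c,P):
    P=np.atleast_2d(P);q=(P-c["pose"][:3,3])@c["pose"][:3,:3]
    return np.c_[c["cx"]+c["fx"]*q[:,0]/q[:,2],c["cy"]+c["fy"]*q[:,1]/q[:,2]]
def fproj(c,P):
    P=np.atleast_2d(P);q=(P-c["pose"][:3,3])@c["pose"][:3,:3]
    r=np.hypot(q[:,0],q[:,1]);k=np.arctan2(r,q[:,2])/r
    return np.c_[c["cx"]+c["fx"]*q[:,0]*k,c["cy"]+c["fy"]*q[:,1]*k]
def fhit(c,u,v,z):
    a=np.array([(u-c["cx"])/c["fx"],(v-c["cy"])/c["fy"]]);r=np.hypot(*a)
    d=c["pose"][:3,:3]@np.r_[a*np.sin(r)/max(r,1e-9),np.cos(r)];o=c["pose"][:3,3];return o+d*(z-o[2])/d[2]
E
python3 - <<'E'
from h import *
from scipy.optimize import least_squares
# plate model silhouette fit: hull of green mask vs hull of box; yaw, x, y
C={n:pickle.load(open(f"pics/{n}0.pkl","rb")) for n in("scene","side")}
for n,c in C.items():
    print(n,[hit(c,*p,9).round(1) for p in {"scene":[(369,222),(420,196)],"side":[(285,414),(322,335)]}[n]])
    hsv=cv2.cvtColor(c["color"],cv2.COLOR_RGB2HSV)
    m=cv2.inRange(hsv,(45,40,40),(85,255,255));m[:100]=0
    k,l,st,ce=cv2.connectedComponentsWithStats(m);i=1+st[1:,4].argmax();print(st[i])
    m=(l==i).astype(np.uint8)
    h=cv2.convexHull(cv2.findContours(m,0,2)[0][0] if 0 else np.argwhere(m)[:,::-1].astype(np.int32))
    c["hull"]=h
def pts(p,a,b,z):
    ca,sa=np.cos(p[2]),np.sin(p[2]);a=np.array(a);b=np.array(b)
    return np.c_[p[0]+ca*a-sa*b,p[1]+sa*a+ca*b,np.array(z)]
def f(p,C=C):
    r=[]
    for c in C.values():
        q=proj(c,pts(p,[75,-75,-75,75]*2,[125,125,-125,-125]*2,[0]*4+[30]*4)).astype(np.float32)
        hm=cv2.convexHull(q)
        r+=[cv2.pointPolygonTest(hm,(float(x),float(y)),True) for x,y in c["hull"][:,0]]
        r+=[cv2.pointPolygonTest(c["hull"].astype(np.float32),(float(x),float(y)),True) for x,y in hm[:,0]]
    return r
c=C["scene"];x0=hit(c,207,282,40)
for CC in (C,{"scene":C["scene"]},{"side":C["side"]}):
  for y0 in (0.3,-0.3,.8,-.8,1.57):
    s=least_squares(lambda p:f(p*[1,1,.01],CC),[x0[0],x0[1],y0*100],loss="soft_l1",diff_step=1e-3);p=s.x*[1,1,.01]
    print(list(CC),p.round(3),s.cost)
# bosses triangulate
def tri(a,b):
    A=[];
    o=[c["pose"][:3,3] for c in C.values()];d=[ray(C["scene"],*a),ray(C["side"],*b)]
    M=sum(np.eye(3)-np.outer(x,x)/(x@x) for x in d);v=sum((np.eye(3)-np.outer(x,x)/(x@x))@q for x,q in zip(d,o))
    return np.linalg.solve(M,v)
print(tri((137,268),(425,139)),tri((262,233),(370,190)))
E
```

```text
scene [array([580.4, 114.9,   9. ]), array([583.7, 224. ,   9. ])]
[ 127  286  170   67 3398]
side [array([579.9, 227.6,   9. ]), array([574.9, 114.3,   9. ])]
[ 315  155  153  118 4324]
['scene', 'side'] [ 5.40291e+02 -1.71397e+02 -2.62000e-01] 215.85698133117774
['scene', 'side'] [ 5.40289e+02 -1.71395e+02 -2.62000e-01] 215.85699922608052
['scene', 'side'] [ 5.86756e+02 -1.66192e+02  3.98000e-01] 854.4405033957876
['scene', 'side'] [ 5.40291e+02 -1.71398e+02 -2.62000e-01] 215.856831588238
['scene', 'side'] [ 540.297 -171.383    2.88 ] 215.85727616235195
['scene'] [ 5.85398e+02 -1.66174e+02  4.21000e-01] 308.8171968244917
['scene'] [ 5.39526e+02 -1.70352e+02 -2.73000e-01] 194.31065627327132
['scene'] [ 6.42062e+02 -1.92985e+02 -3.70000e-02] 342.52949792481223
['scene'] [ 5.39523e+02 -1.70352e+02 -2.73000e-01] 194.3108211186881
['scene'] [ 539.557 -170.347    2.868] 194.31016220684916
['side'] [ 5.40852e+02 -1.73107e+02 -2.58000e-01] 17.916713538292665
['side'] [ 5.40853e+02 -1.73098e+02 -2.57000e-01] 17.916867665968265
['side'] [ 565.134 -180.785    1.544] 352.64653268451616
['side'] [ 5.40852e+02 -1.73104e+02 -2.57000e-01] 17.916760778348397
['side'] [ 560.11  -186.331    1.625] 365.2044281087471
[ 517.58149697 -254.77273467   96.82748424] [566.83343493 -78.38921429 100.14083166]
```

View pics/wrist0.png

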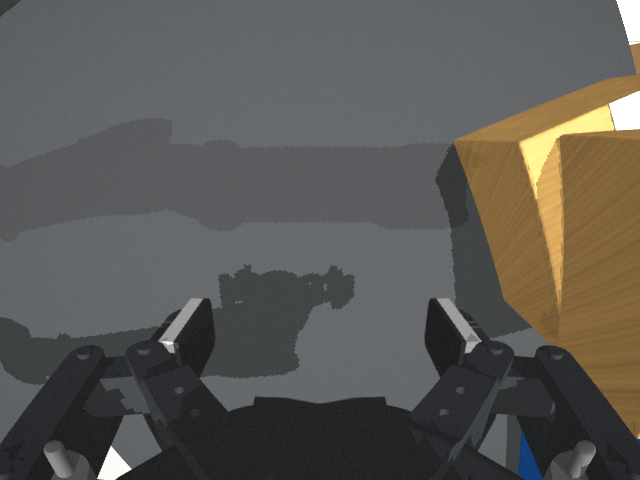

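The wrist view shows open bench and the fingers, with a wooden box at the right (+y) that my path moves away from. Estimates: plate at about (541,-172), yaw -0.265, with the bracket about +5 mm along its y. New pad at about (580,170), yaw -0.03.

```bash
cat >> h.py <<'E'
def plan(pos,yaw,n,rt=None,w=85,start=None):
    """n rows from the present pose to pos, tool down with tool y at world angle yaw; prints integer-ish rows"""
    from plant import get_state
    s=get_state();p=s["tool_pos"].copy();Rm=R.from_rotvec(s["eef_rot"])
    y=np.array([np.cos(yaw),np.sin(yaw),0]);z=np.array([0,0,-1.]);
    T=R.from_matrix(np.c_[np.cross(y,z),y,z])
    v=(Rm.inv()*T).as_rotvec();p0=p.copy();out=[]
    print("total turn",v.round(3),"shift",(np.array(pos)-p).round(1))
    rem=v/n
    rem=rem.round(4)
    for i in range(n):
        d=Rm.inv().apply(p0+(np.array(pos)-p0)*(i+1)/n-p).round(1 if n<4 else 0)
        p=p+Rm.apply(d);Rm=Rm*R.from_rotvec(rem)
        out+=[*d,*rem,w]
    print([float(x) for x in out])
E
python3 - <<'E'
from h import *
plan((580,170,140),-0.03,16)
E
```

```text
total turn [-1.000e-03  1.000e-03  1.317e+00] shift [ 377.2 -525.4  -90.4]
[-32.0, -25.0, 6.0, -0.0001, 0.0001, 0.0823, 85.0, -34.0, -22.0, 5.0, -0.0001, 0.0001, 0.0823, 85.0, -35.0, -20.0, 6.0, -0.0001, 0.0001, 0.0823, 85.0, -37.0, -16.0, 6.0, -0.0001, 0.0001, 0.0823, 85.0, -38.0, -13.0, 5.0, -0.0001, 0.0001, 0.0823, 85.0, -39.0, -10.0, 6.0, -0.0001, 0.0001, 0.0823, 85.0, -40.0, -7.0, 6.0, -0.0001, 0.0001, 0.0823, 85.0, -40.0, -4.0, 5.0, -0.0001, 0.0001, 0.0823, 85.0, -41.0, 0.0, 6.0, -0.0001, 0.0001, 0.0823, 85.0, -40.0, 3.0, 6.0, -0.0001, 0.0001, 0.0823, 85.0, -40.0, 7.0, 5.0, -0.0001, 0.0001, 0.0823, 85.0, -39.0, 9.0, 6.0, -0.0001, 0.0001, 0.0823, 85.0, -39.0, 13.0, 6.0, -0.0001, 0.0001, 0.0823, 85.0, -37.0, 16.0, 5.0, -0.0001, 0.0001, 0.0823, 85.0, -35.0, 19.0, 6.0, -0.0001, 0.0001, 0.0823, 85.0, -35.0, 22.0, 6.0, -0.0001, 0.0001, 0.0823, 85.0]
```

>>> drive_tool --increments '[-32,-25,6,0,0,0.0823,85,-34,-22,5,0,0,0.0823,85,-35,-20,6,0,0,0.0823,85,-37,-16,6,0,0,0.0823,85,-38,-13,5,0,0,0.0823,85,-39,-10,6,0,0,0.0823,85,-40,-7,6,0,0,0.0823,85,-40,-4,5,0,0,0.0823,85]'

```text
clock: 1.15
tool_pos: [391.6, 432.2, 185.9]
eef_rot: [1.429, 2.798, -0.001]
contact_force: [0.6, -0.3, -0.2]
grip_width: 84.9
grasp_force: 0.0
```

>>> drive_tool --increments '[-41,0,6,0,0,0.0823,85,-40,3,6,0,0,0.0823,85,-40,7,5,0,0,0.0823,85,-39,9,6,0,0,0.0823,85,-39,13,6,0,0,0.0823,85,-37,16,5,0,0,0.0823,85,-35,19,6,0,0,0.0823,85,-35,22,6,0,0,0.0823,85]'

```text
clock: 2.15
tool_pos: [581.0, 169.4, 140.0]
eef_rot: [-2.256, -2.185, 0.0]
contact_force: [1.2, -0.1, -0.4]
grip_width: 84.9
grasp_force: 0.0
```

>>> drive_tool --increments '[0,0,0,0,0,0,85,0,0,0,0,0,0,85]'

```text
clock: 2.4
tool_pos: [579.9, 170.7, 140.0]
eef_rot: [-2.253, -2.188, 0.001]
contact_force: [-0.4, 0.6, -0.6]
grip_width: 85.4
grasp_force: 0.0
```

```bash
python3 - <<'E'
from plant import get_state, capture
import cv2,pickle
s=get_state();print(s["tool_pos"],s["eef_rot"],s["contact_force"],s["joints"])
c=capture("wrist");cv2.imwrite("pics/w1.png",c["color"][:,:,::-1]);pickle.dump(c,open("pics/w1.pkl","wb"))
E
```

```text
[579.90274492 170.73866122 140.02708118] [-2.25278283e+00 -2.18814359e+00  7.43537552e-04] [-0.40943083  0.56512607 -0.5752634 ] [-0.61338978  0.58418897  0.35964936  1.9665998  -0.32866175  0.64798702
 -0.07290765]
```

View pics/w1.png

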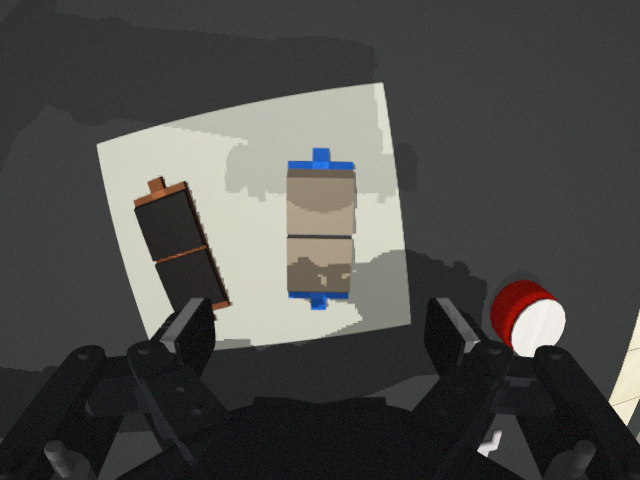

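The wrist view shows the new pad almost aligned with the tool. Its ears are at (321,155) and (319,303), the groove is at (320,237), and the worn pad's nearest corner is at (230,303).

```bash
python3 - <<'E'
from h import *
c=pickle.load(open("pics/w1.pkl","rb"));hsv=cv2.cvtColor(c["color"],cv2.COLOR_RGB2HSV)
m=cv2.inRange(hsv,(100,150,60),(125,255,255));m[:,:270]=0;m[:,370:]=0;m[320:]=0
ys,xs=np.nonzero(m);print(xs.min(),xs.max(),ys.min(),ys.max())
for n,a,b in(("far",148,162),("near",300,310)):
    w=(ys>=a)&(ys<=b); 
    e=[(y,xs[ys==y].min(),xs[ys==y].max()) for y in range(a-2,b+2)if (ys==y).any()];print(n,e[::2])
for q in [(321,149.5),(319,309.5)]:print("ear tip",fhit(c,*q,9))
for q in [(321,155),(318.5,304)]:print("ear mid",fhit(c,*q,9))
print("lining edges",[fhit(c,*q,20).round(1) for q in [(288,236),(352.5,237)]],"worn",fhit(c,230,303,9),"tin",fhit(c,528,318,25))
E
```

```text
289 352 149 309
far [(149, np.int64(313), np.int64(328)), (151, np.int64(313), np.int64(328)), (153, np.int64(313), np.int64(328)), (155, np.int64(313), np.int64(328)), (157, np.int64(313), np.int64(328)), (159, np.int64(313), np.int64(328)), (161, np.int64(289), np.int64(328)), (163, np.int64(289), np.int64(352))]
near [(298, np.int64(311), np.int64(326)), (300, np.int64(311), np.int64(325)), (302, np.int64(311), np.int64(325)), (304, np.int64(312), np.int64(324)), (306, np.int64(312), np.int64(324)), (308, np.int64(311), np.int64(324))]
ear tip [582.46171683 233.87877745   9.        ]
ear tip [577.15835868 107.72974477   9.        ]
ear mid [582.34137186 229.84213135   9.        ]
ear mid [576.90726511 112.6691901    9.        ]
lining edges [array([556.6, 172.5,  20. ]), array([603.5, 170.4,  20. ])] worn [504.27326263 114.66461901   9.        ] tin [758.60501998  94.90334444  25.        ]
```

>>> drive_tool --increments '[0,0,30,0,0,0.013,64,0,0,35,0,0,0,64,0,0,35,0,0,0,64,0,0,20,0,0,0,64,0,0,8,0,0,0,64,0,0,4,0,0,0,64,0,0,2,0,0,0,64,0,0,0,0,0,0,64]'

```text
clock: 3.45
tool_pos: [581.0, 170.3, 7.0]
eef_rot: [2.268, 2.173, 0.002]
contact_force: [-0.8, -0.9, 0.7]
grip_width: 64.1
grasp_force: 0.0
```

>>> drive_tool --increments '[0,0,1,0,0,0,64,0,0,1,0,0,0,64]'

```text
clock: 3.7
tool_pos: [580.7, 170.3, 4.6]
eef_rot: [2.268, 2.173, 0.001]
contact_force: [-0.5, -0.4, 0.3]
grip_width: 63.9
grasp_force: 0.0
```

>>> drive_tool --increments '[0,0,1,0,0,0,64,0,0,1,0,0,0,64,0,0,1,0,0,0,64]'

```text
clock: 4.08
tool_pos: [580.4, 170.2, 1.2]
eef_rot: [-2.268, -2.173, 0.0]
contact_force: [-0.2, 0.4, 0.3]
grip_width: 64.1
grasp_force: 0.0
```

```bash
python3 - <<'E'
from plant import get_state, capture
import cv2
c=capture("side");cv2.imwrite("pics/s1.png",cv2.resize(c["color"][260:480,180:480,::-1],None,fx=2.6,fy=2.6))
E
```

```text
(no output)
```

View pics/s1.png

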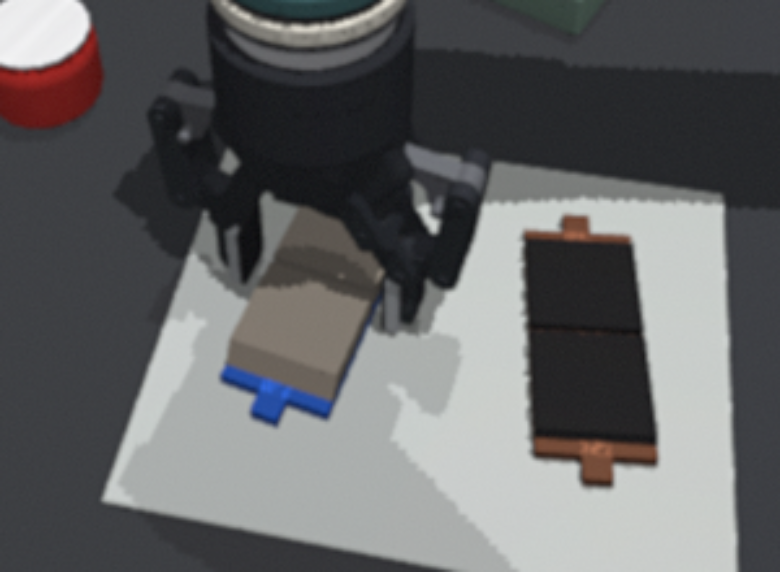

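The fingers straddle the pad's middle with the tips near the mat, so I'm closing.

>>> drive_tool --increments '[0,0,0,0,0,0,40,0,0,0,0,0,0,40,0,0,0,0,0,0,40,0,0,0,0,0,0,40,0,0,0,0,0,0,40]' --squeeze 90

```text
clock: 4.75
tool_pos: [580.4, 170.1, 1.7]
eef_rot: [-2.268, -2.173, 0.0]
contact_force: [-1.3, -0.2, 5.1]
grip_width: 46.1
grasp_force: 93.4
```

>>> drive_tool --increments '[0,0,-5,0,0,0,40,0,0,-20,0,0,0,40,0,0,-35,0,0,0,40,0,0,-45,0,0,0,40,0,0,-35,0,0,0,40,0,0,-10,0,0,0,40,0,0,0,0,0,0,40]'

```text
clock: 5.62
tool_pos: [580.2, 170.4, 151.7]
eef_rot: [2.268, 2.174, 0.001]
contact_force: [-0.5, 0.5, -3.7]
grip_width: 46.1
grasp_force: 93.1
```

```bash
python3 - <<'E'
from h import *
plan((542.2,-166.6,140),-0.268,11,w=40)
E
```

```text
total turn [ 0.    -0.     0.226] shift [ -38.  -337.   -11.7]
[-31.0, -2.0, 1.0, 0.0, -0.0, 0.0205, 40.0, -31.0, -2.0, 1.0, 0.0, -0.0, 0.0205, 40.0, -30.0, -1.0, 1.0, 0.0, -0.0, 0.0205, 40.0, -31.0, 0.0, 1.0, 0.0, -0.0, 0.0205, 40.0, -31.0, 1.0, 1.0, 0.0, -0.0, 0.0205, 40.0, -31.0, 1.0, 1.0, 0.0, -0.0, 0.0205, 40.0, -31.0, 1.0, 1.0, 0.0, -0.0, 0.0205, 40.0, -30.0, 2.0, 1.0, 0.0, -0.0, 0.0205, 40.0, -31.0, 3.0, 1.0, 0.0, -0.0, 0.0205, 40.0, -31.0, 4.0, 1.0, 0.0, -0.0, 0.0205, 40.0, -30.0, 4.0, 2.0, 0.0, -0.0, 0.0205, 40.0]
```

>>> drive_tool --increments '[-31,-2,1,0,0,0.0205,40,-31,-2,1,0,0,0.0205,40,-30,-1,1,0,0,0.0205,40,-31,0,1,0,0,0.0205,40,-31,1,1,0,0,0.0205,40,-31,1,1,0,0,0.0205,40,-31,1,1,0,0,0.0205,40,-30,2,1,0,0,0.0205,40]'

```text
clock: 6.62
tool_pos: [550.6, -75.2, 141.4]
eef_rot: [-2.438, -1.978, 0.005]
contact_force: [-0.2, -0.8, -4.5]
grip_width: 45.8
grasp_force: 92.9
```

>>> drive_tool --increments '[-31,3,1,0,0,0.0205,40,-31,4,1,0,0,0.0205,40,-30,4,2,0,0,0.0205,40,0,0,10,0,0,0,40,0,0,10,0,0,0,40,0,0,0,0,0,0,40,0,0,0,0,0,0,40]'

```text
clock: 7.5
tool_pos: [542.5, -165.5, 118.9]
eef_rot: [-2.496, -1.906, 0.0]
contact_force: [-1.2, 0.2, -2.6]
grip_width: 46.0
grasp_force: 92.9
```

```bash
python3 - <<'E'
from plant import get_state, capture
import cv2,pickle,numpy as np
s=get_state();print(s["tool_pos"],s["eef_rot"],s["contact_force"],s["wrist_torque"])
o=[]
for n in("wrist","side","scene"):
    c=capture(n);pickle.dump(c,open(f"pics/{n}2.pkl","wb"));o.append(c["color"][:,:,::-1])
cv2.imwrite("pics/w2.png",o[0])
a=cv2.resize(o[1][110:290,290:490],None,fx=2,fy=2,interpolation=3);b=cv2.resize(o[2][200:380,105:305],None,fx=2,fy=2,interpolation=3)
cv2.imwrite("pics/ss2.png",np.hstack([a,b]))
E
```

```text
[ 542.46435089 -165.45791608  118.93358935] [-2.49633547e+00 -1.90602981e+00  2.20703287e-04] [-1.1682806   0.16559844 -2.61127556] [-0.00691966 -0.02249808  0.01728775]
```

View pics/w2.png

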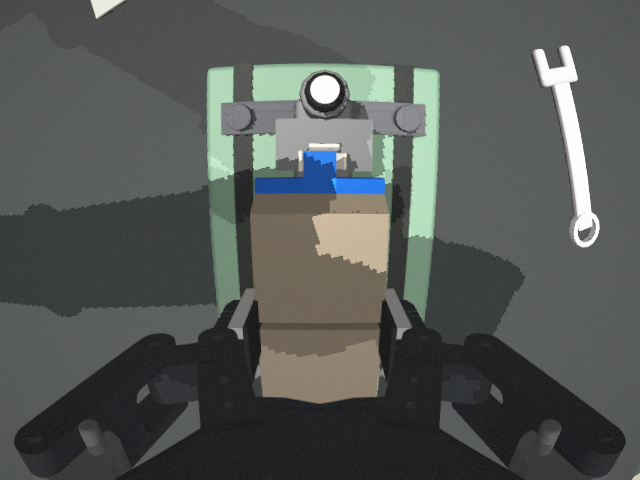

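View pics/ss2.png

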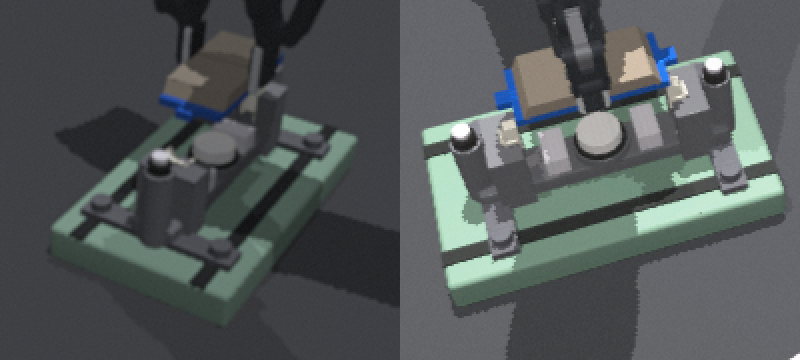

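Wrist: the far ear, columns 304–336 with its tip at row 152, hangs over the far slot's clip at (324,147). The arm top's outer corners are (276,120)/(372,120) and the boss top is (325,92). Side and scene views show the pad level above the bracket.

```bash
python3 - <<'E'
from h import *
c=pickle.load(open("pics/wrist2.pkl","rb"))
T=R.from_rotvec([-2.49633547,-1.90602981,0.0002]).as_matrix();t=np.array([542.46,-165.46,118.9]);t[:]=[542.46,-165.46,118.93]
def tf(u,v,z): return ((fhit(c,u,v,z)-t)@T).round(1), fhit(c,u,v,z).round(1)
for n,u,v,z in [("plate L",208,69,30),("plate R",440,71,30),("boss",325,92,105),("armL",276,120,84),("armR",372,120,84),("clipmid",324,148,84),
  ("earL",304,153,127),("earR",336,153,127),("linL",255,205,137),("linR",386,205,137),("plate L low",217,300,30),("plate R low",428,300,30)]:
    print(n,*tf(u,v,z))
E
```

```text
plate L [117.8 -70.4  89. ] [505.5 -33.2  30. ]
plate R [116.9  75.9  88.9] [646.4 -72.7  30. ]
boss [89.3  1.9 14. ] [567.9 -79.8 105. ]
armL [ 79.  -20.8  35. ] [543.2 -83.7  84. ]
armR [79.1 24.4 34.9] [586.8 -95.6  84. ]
clipmid [65.4  1.8 35. ] [ 561.4 -102.8   84. ]
earL [64.2 -5.9 -8. ] [ 553.7 -102.   127. ]
earR [64.2  5.5 -8. ] [ 564.7 -105.   127. ]
linL [ 47.1 -22.3 -18. ] [ 533.4 -114.1  137. ]
linR [ 47.1  22.3 -18.1] [ 576.4 -125.9  137. ]
plate L low [-36.9 -71.8  89. ] [ 463.4 -182.1   30. ]
plate R low [-37.1  75.4  88.9] [ 605.3 -221.1   30. ]
```

>>> drive_tool --increments '[-1.3,1.3,8,0,0,0.003,40,0,0,8,0,0,0,40,0,0,6,0,0,0,40,0,0,4,0,0,0,40,0,0,0,0,0,0,40,0,0,0,0,0,0,40]'

```text
clock: 8.4
tool_pos: [543.4, -168.2, 93.4]
eef_rot: [2.501, 1.9, 0.0]
contact_force: [0.3, 0.6, -3.6]
grip_width: 45.6
grasp_force: 92.9
```

```bash
python3 - <<'E'
from plant import get_state, capture
import cv2,pickle,numpy as np
s=get_state();print(s["tool_pos"],s["eef_rot"],s["contact_force"],s["wrist_torque"])
o=[]
for n in("wrist","side","scene"):
    c=capture(n);pickle.dump(c,open(f"pics/{n}3.pkl","wb"));o.append(c["color"][:,:,::-1])
I=lambda a,f:cv2.resize(a,None,fx=f,fy=f,interpolation=cv2.INTER_CUBIC)
a=I(o[0][80:210,230:430],4)[:520,:800]
b=np.hstack([I(o[1][130:210,340:440],4),I(o[2][225:305,120:220],4)])
cv2.imwrite("pics/a3.png",a);cv2.imwrite("pics/b3.png",b)
E
```

```text
[ 543.38949374 -168.24853265   93.42390925] [2.50128089e+00 1.90043328e+00 2.76173273e-04] [ 0.3007123   0.5934929  -3.55476494] [-0.03156265  0.00405607 -0.03042983]
```

View pics/a3.png

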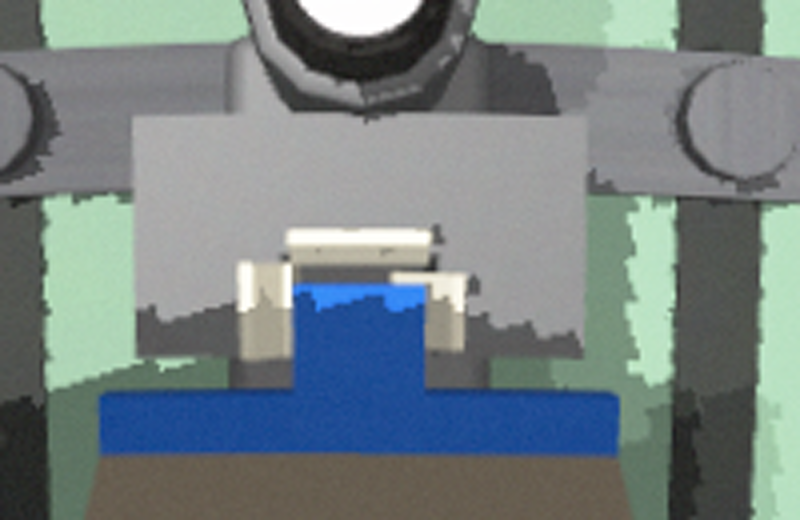

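The ear (crop columns 294–427) is centred on the arm (134–588) and the clip, with its tip at crop row 285. The arm's outer edge is at row 115.

```bash
python3 - <<'E'
from h import *
c=pickle.load(open("pics/wrist3.pkl","rb"))
T=R.from_rotvec([2.50128,1.90043,0.0003]).as_matrix();t=np.array([543.39,-168.25,93.42])
for n,u,v,z in [("arm L",134,115,84),("arm R",588,115,84),("arm in L",134,357,84),("arm in R",585,357,84),("ear L",294,285,101),("ear R",427,285,101),("bp L",100,392,101),("bp R",619,392,101),("clip end bottom",360,265,84),("clip end top",360,230,88)]:
    print(n,((fhit(c,230+u/4,80+v/4,z)-t)@T).round(1))
E
```

```text
arm L [ 82.1 -22.8   9.4]
arm R [82.1 22.8  9.4]
arm in L [ 57.3 -23.2   9.4]
arm in R [57.3 22.8  9.4]
ear L [64.8 -6.1 -7.6]
ear R [64.8  5.8 -7.6]
bp L [ 55.3 -23.8  -7.6]
bp R [55.3 23.4 -7.6]
clip end bottom [66.4 -0.1  9.4]
clip end top [69.9 -0.1  5.4]
```

View pics/b3.png

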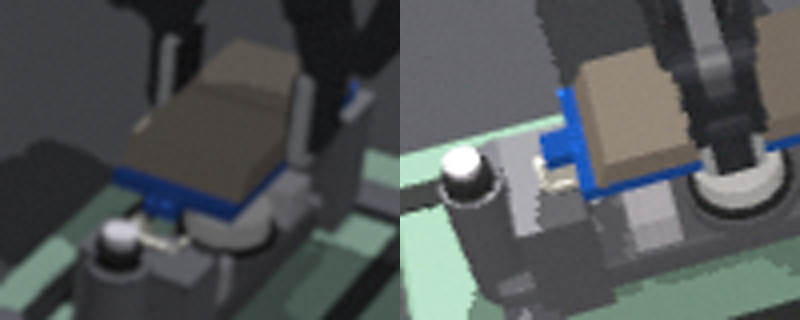

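>>> drive_tool --increments '[0.6,0,3,0,0,0.002,40,0,0,2,0,0,0,40,0,0,1,0,0,0,40,0,0,1,0,0,0,40,0,0,1,0,0,0,40,0,0,0,0,0,0,40]'

```text
clock: 9.3
tool_pos: [543.4, -167.6, 85.2]
eef_rot: [-2.503, -1.898, 0.0]
contact_force: [0.2, 0.9, -3.1]
grip_width: 45.7
grasp_force: 92.9
```

>>> drive_tool --increments '[0,0,1,0,0,0,40,0,0,1,0,0,0,40,0,0,0,0,0,0,40]'

```text
clock: 9.68
tool_pos: [543.2, -167.5, 83.2]
eef_rot: [-2.503, -1.898, 0.0]
contact_force: [0.0, 1.3, -2.9]
grip_width: 45.8
grasp_force: 92.9
```

>>> drive_tool --increments '[0,0,1,0,0,0,40,0,0,1,0,0,0,40,0,0,0,0,0,0,40]'

```text
clock: 10.05
tool_pos: [542.7, -167.4, 81.3]
eef_rot: [-2.502, -1.898, 0.001]
contact_force: [-2.6, 1.1, 1.1]
grip_width: 45.8
grasp_force: 93.4
```

>>> drive_tool --increments '[0,0,1,0,0,0,40,0,0,0,0,0,0,40]'

```text
clock: 10.3
tool_pos: [542.6, -167.4, 80.6]
eef_rot: [-2.502, -1.898, 0.001]
contact_force: [-3.0, 1.8, 5.8]
grip_width: 46.0
grasp_force: 93.9
```

>>> drive_tool --increments '[0,0,1,0,0,0,40,0,0,0,0,0,0,40]'

```text
clock: 10.55
tool_pos: [542.6, -167.4, 79.8]
eef_rot: [-2.502, -1.898, 0.001]
contact_force: [-4.7, 1.4, 6.0]
grip_width: 46.1
grasp_force: 94.2
```

>>> drive_tool --increments '[0,0,1,0,0,0,40,0,0,0,0,0,0,40]'

```text
clock: 10.8
tool_pos: [542.7, -167.3, 78.5]
eef_rot: [-2.502, -1.898, 0.001]
contact_force: [-4.5, 0.3, -2.4]
grip_width: 46.0
grasp_force: 93.0
```

The entering force peaked and then dropped, so the ears are in. Continuing down.

>>> drive_tool --increments '[0,0,1,0,0,0,40,0,0,1,0,0,0,40,0,0,0,0,0,0,40]'

```text
clock: 11.18
tool_pos: [542.7, -167.4, 76.0]
eef_rot: [-2.502, -1.898, 0.001]
contact_force: [-5.9, 1.2, 1.5]
grip_width: 45.8
grasp_force: 93.6
```

>>> drive_tool --increments '[0,0,1,0,0,0,40,0,0,1,0,0,0,40,0,0,1,0,0,0,40,0,0,0,0,0,0,40]'

```text
clock: 11.68
tool_pos: [542.7, -167.4, 72.9]
eef_rot: [-2.502, -1.898, 0.001]
contact_force: [-4.4, 1.6, 0.6]
grip_width: 46.0
grasp_force: 93.5
```

>>> drive_tool --increments '[0,0,1,0,0,0,40,0,0,1,0,0,0,40,0,0,0,0,0,0,40]'

```text
clock: 12.05
tool_pos: [542.7, -167.4, 71.0]
eef_rot: [-2.502, -1.898, 0.001]
contact_force: [-5.1, 1.4, 1.6]
grip_width: 46.2
grasp_force: 93.6
```

>>> drive_tool --increments '[0,0,1,0,0,0,40,0,0,1,0,0,0,40,0,0,0,0,0,0,40]'

```text
clock: 12.42
tool_pos: [542.7, -167.4, 69.0]
eef_rot: [-2.502, -1.898, 0.001]
contact_force: [-4.1, 0.7, 0.8]
grip_width: 46.0
grasp_force: 93.6
```

>>> drive_tool --increments '[0,0,1,0,0,0,40,0,0,1,0,0,0,40,0,0,0,0,0,0,40]'

```text
clock: 12.8
tool_pos: [542.7, -167.4, 67.0]
eef_rot: [-2.502, -1.898, 0.001]
contact_force: [-5.0, 1.2, 1.2]
grip_width: 45.6
grasp_force: 93.6
```

>>> drive_tool --increments '[0,0,1,0,0,0,40,0,0,0,0,0,0,40]'

```text
clock: 13.05
tool_pos: [542.7, -167.4, 66.0]
eef_rot: [-2.502, -1.898, 0.001]
contact_force: [-4.7, 2.1, 2.2]
grip_width: 45.6
grasp_force: 93.6
```

>>> drive_tool --increments '[0,0,1,0,0,0,40,0,0,0,0,0,0,40]'

```text
clock: 13.3
tool_pos: [542.7, -167.4, 65.6]
eef_rot: [-2.502, -1.897, 0.001]
contact_force: [-5.4, 2.2, 6.8]
grip_width: 46.0
grasp_force: 94.2
```

>>> drive_tool --increments '[0,0,1,0,0,0,40,0,0,0,0,0,0,40]'

```text
clock: 13.55
tool_pos: [542.7, -167.3, 65.5]
eef_rot: [-2.502, -1.897, -0.0]
contact_force: [-8.2, 3.0, 13.8]
grip_width: 45.8
grasp_force: 95.0
```

>>> drive_tool --increments '[0,0,1,0,0,0,40,0,0,0,0,0,0,40]'

```text
clock: 13.8
tool_pos: [542.7, -167.4, 64.8]
eef_rot: [-2.502, -1.897, -0.0]
contact_force: [-8.3, 2.2, 15.9]
grip_width: 45.7
grasp_force: 95.3
```

>>> drive_tool --increments '[0,0,1,0,0,0,40,0,0,0,0,0,0,40]'

```text
clock: 14.05
tool_pos: [542.7, -167.3, 63.9]
eef_rot: [-2.502, -1.897, -0.001]
contact_force: [-7.8, 3.5, 17.2]
grip_width: 45.6
grasp_force: 95.3
```

>>> drive_tool --increments '[0,0,1,0,0,0,40,0,0,0,0,0,0,40]'

```text
clock: 14.3
tool_pos: [542.7, -167.4, 62.9]
eef_rot: [-2.502, -1.897, -0.001]
contact_force: [-8.4, 2.8, 17.2]
grip_width: 45.8
grasp_force: 95.3
```

>>> drive_tool --increments '[0,0,1,0,0,0,40,0,0,0,0,0,0,40]'

```text
clock: 14.55
tool_pos: [542.7, -167.4, 61.9]
eef_rot: [-2.502, -1.897, -0.001]
contact_force: [-8.6, 3.0, 17.4]
grip_width: 45.5
grasp_force: 95.3
```

>>> drive_tool --increments '[0,0,0.5,0,0,0,40,0,0,0,0,0,0,40]'

```text
clock: 14.8
tool_pos: [542.7, -167.4, 61.5]
eef_rot: [-2.502, -1.897, -0.001]
contact_force: [-9.4, 3.7, 18.6]
grip_width: 45.9
grasp_force: 95.3
```

>>> drive_tool --increments '[0,0,0.5,0,0,0,40,0,0,0,0,0,0,40]'

```text
clock: 15.05
tool_pos: [542.7, -167.4, 61.0]
eef_rot: [-2.502, -1.897, -0.001]
contact_force: [-9.2, 2.9, 17.9]
grip_width: 45.9
grasp_force: 95.3
```

>>> drive_tool --increments '[0,0,0.5,0,0,0,40,0,0,0,0,0,0,40]'

```text
clock: 15.3
tool_pos: [542.7, -167.3, 60.7]
eef_rot: [-2.502, -1.897, -0.001]
contact_force: [-8.5, 4.1, 19.5]
grip_width: 45.8
grasp_force: 95.7
```

>>> drive_tool --increments '[0,0,0.5,0,0,0,40,0,0,0,0,0,0,40]'

```text
clock: 15.55
tool_pos: [542.7, -167.4, 60.6]
eef_rot: [-2.502, -1.897, -0.001]
contact_force: [-9.7, 4.7, 23.4]
grip_width: 46.0
grasp_force: 96.1
```

>>> drive_tool --increments '[0,0,0.5,0,0,0,40,0,0,0,0,0,0,40]'

```text
clock: 15.8
tool_pos: [542.8, -167.4, 60.7]
eef_rot: [-2.502, -1.897, -0.002]
contact_force: [-10.2, 4.3, 27.6]
grip_width: 45.8
grasp_force: 96.6
```

Home: the height stopped at 60.7 while the force rose. I'll unload the push, then open.

>>> drive_tool --increments '[0,0,-2,0,0,0,40,0,0,-1.2,0,0,0,40,0,0,0,0,0,0,40]'

```text
clock: 16.18
tool_pos: [542.7, -167.4, 60.8]
eef_rot: [-2.502, -1.898, 0.001]
contact_force: [-4.9, 2.0, 2.1]
grip_width: 45.8
grasp_force: 93.6
```

>>> drive_tool --increments '[0,0,0,0,0,0,56,0,0,0,0,0,0,62,0,0,0,0,0,0,62,0,0,0,0,0,0,62]'

```text
clock: 16.68
tool_pos: [544.2, -167.9, 61.2]
eef_rot: [2.502, 1.897, 0.001]
contact_force: [-0.3, -1.0, 0.1]
grip_width: 61.8
grasp_force: 0.0
```

>>> drive_tool --increments '[0,0,-5,0,0,0,62,0,0,-15,0,0,0,62,0,0,-30,0,0,0,62,0,0,-40,0,0,0,62,0,0,-40,0,0,0,62,0,0,-20,0,0,0,62,0,0,0,0,0,0,62,0,0,0,0,0,0,62]'

```text
clock: 17.68
tool_pos: [542.8, -167.2, 210.7]
eef_rot: [-2.502, -1.898, 0.001]
contact_force: [-0.3, -0.7, -0.2]
grip_width: 61.9
grasp_force: 0.0
```

```bash
python3 - <<'E'
from plant import get_state, capture
import cv2,pickle,numpy as np
s=get_state();print(s["tool_pos"],s["eef_rot"],s["contact_force"])
o=[]
for n in("wrist","side","scene"):
    c=capture(n);pickle.dump(c,open(f"pics/{n}4.pkl","wb"));o.append(c["color"][:,:,::-1])
I=lambda a,f:cv2.resize(a,None,fx=f,fy=f,interpolation=cv2.INTER_CUBIC)
b=np.hstack([I(o[1][120:250,320:450],3),I(o[2][215:345,125:255],3)])
cv2.imwrite("pics/b4.png",b);cv2.imwrite("pics/w4.png",o[0])
E
```

```text
[ 542.82885525 -167.18616458  210.65515601] [-2.50246775e+00 -1.89787207e+00  5.53219755e-04] [-0.25586732 -0.6820756  -0.24967362]
```

View pics/b4.png

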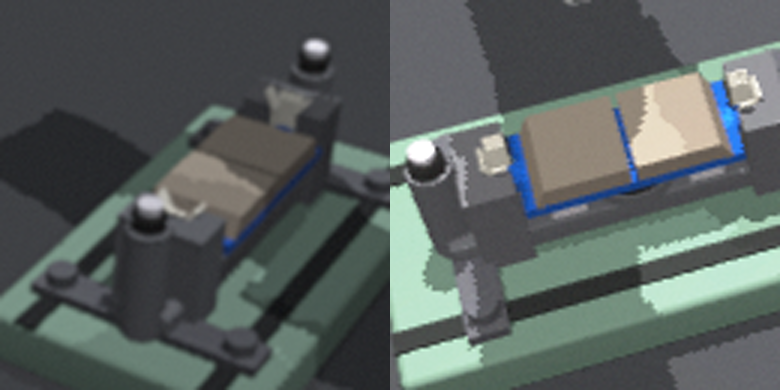

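Side and scene views show the pad between the arms: lining up, backplate flush on both land strips (scene crop about (570,212) and (710,172)), fingers clear.

```bash
python3 -c "
from plant import order
print(order.hand_in())"
```

```text
the job is handed in; nothing more can be done
None
```

The new pad is fitted lining up in the bracket: both ears slid down the clip-lined slots, the piston was pushed back, and I felt it stop on the lands at the expected height with the force at most about 28 N. I let go and handed the job in at about 18 s. The worn pad, tin and spanner were not touched, and the hand-in returned no verdict.

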